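# Strip the pellet die and rack its parts

### The job

The pellet-press die stands stacked on the bench. Take it apart from the top down, one part at a time, and set each part down gently (do not drop it) on its own place: the plunger stem-down in the hole of the white block so that it hangs by its head, the ring flat over the post of the stand, the square die body upright in the square tray, and last the round base flat in the white round dish. Leave the brown bottle and the timer where they are.

Things in the scene. Friction and masses are not known exactly. Their poses are not given: they have to be found in the camera images.
- plunger: Die plunger, bright steel, top of the stack: cylindrical head 34 mm across and 24 mm high on a thin stem 12 mm across and 40 mm long; 64 mm long in all, about 0.2 kg. At the start the stem passes down through the ring and 18 mm into the bore of the square die block. Origin at the centre of the stem's lower end, z up along the stem; head from z = 40 to z = 64 mm.
- release_ring: Plain dark steel ring, 44 mm outside, hole 24 mm, 22 mm high, about 0.18 kg; lies on the square die block under the plunger's head. Origin at the centre of its underside, z up along its axis.
- die_body: Bright steel die body, square block 52 x 52 mm, 34 mm high with a 16 mm upright through bore in its middle, about 0.5 kg; stands on the base. Origin at the centre of its underside, z up along the bore, x and y along its sides.
- die_base: Solid dark steel disc, 68 mm across, 24 mm high, about 0.55 kg; lowest part of the stack, lies on the bench. Origin at the centre of its underside, z up.
- plunger_block: Place of the plunger: white plastic block 64 x 64 mm, 48 mm high, fixed, with an upright 24 mm through hole in its middle; the seated plunger's head rests on the block's top. Origin at the centre of its underside, z up, x and y along its sides.
- ring_stand: Place of the ring: grey round plate 68 mm across and 8 mm thick, fixed, with a steel post 10 mm across in its middle that ends 30 mm above the bench. The ring lies on the plate around the post. Origin at the centre of the plate's underside, z up.
- round_dish: Place of the round base. Low white round dish, fixed, 94 mm across, about 86 mm inside, floor 3 mm thick, rim 8 mm above the bench. Origin at the centre of its underside, z up.
- square_tray: Place of the square die block. Low grey square tray, fixed, 78 x 78 mm outside, 70 x 70 mm inside, floor 4 mm thick, rim 8 mm above the bench. Origin at the centre of its underside, z up, x and y along its sides.
- brown_bottle: Bystander: small brown bottle with a white cap, 44 mm across, 86 mm tall, stands loose. Origin at the centre of its underside.
- timer: Bystander: small white digital timer lying on its back, 58 x 66 mm, 18 mm high, loose. Origin at the centre of its underside.
There are look-alikes about, which are no part of the job. Leave any purple look-alike of the plunger alone.

How it is judged:
On the way, in this order (a step that is already met when the one before it is completed fails the run):
1. The plunger hangs by its head in the holed block, released (horizontal distance between plunger and plunger_block below 0.009 m and z of plunger in the frame of plunger_block between 0.004 and 0.012 m and angle between plunger's own z axis and vertical below 0.1 rad and contact force between the fingers and plunger below 0.5 N), for 0.2 s.
2. The ring lies on the stand around the post, released (horizontal distance between release_ring and ring_stand below 0.01 m and z of release_ring in the frame of ring_stand between 0.004 and 0.012 m and angle between release_ring's own z axis and vertical below 0.1 rad and contact force between the fingers and release_ring below 0.5 N), for 0.2 s.
3. The die body stands upright in the square tray, released (horizontal distance between die_body and square_tray below 0.014 m and z of die_body in the frame of square_tray between 0 and 0.008 m and angle between die_body's own z axis and vertical below 0.1 rad and contact force between the fingers and die_body below 0.5 N), for 0.2 s.
4. The base lies flat in the round dish, released (horizontal distance between die_base and round_dish below 0.012 m and z of die_base in the frame of round_dish between -0.001 and 0.007 m and angle between die_base's own z axis and vertical below 0.1 rad and contact force between the fingers and die_base below 0.5 N), for 0.2 s.
At the end, for the whole second after the job is handed in: Every part seated in its own place and at rest: upright within 0.1 rad, its height within 4 mm of the seated height, and centred within 9 mm (plunger on block), 10 mm (ring on stand), 14 mm (die body on tray), 12 mm (base on dish) (horizontal distance between plunger and plunger_block below 0.009 m and z of plunger in the frame of plunger_block between 0.004 and 0.012 m and angle between each of plunger, release_ring, die_body, die_base's own z axis and vertical below 0.1 rad and linear speed of each of plunger, release_ring, die_body, die_base below 0.02 m/s and angular speed of each of plunger, release_ring, die_body, die_base below 0.2 rad/s and horizontal distance between release_ring and ring_stand below 0.01 m and z of release_ring in the frame of ring_stand between 0.004 and 0.012 m and horizontal distance between die_body and square_tray below 0.014 m and z of die_body in the frame of square_tray between 0 and 0.008 m and horizontal distance between die_base and round_dish below 0.012 m and z of die_base in the frame of round_dish between -0.001 and 0.007 m); the robot touches nothing.
It fails at once if a part is dropped: it comes down on its place faster than 0.6 m/s ((horizontal distance between plunger and plunger_block below 0.03 m and z of plunger in the frame of plunger_block below 0.023 m and linear speed of plunger above 0.6 m/s) or (horizontal distance between release_ring and ring_stand below 0.03 m and z of release_ring in the frame of ring_stand below 0.023 m and linear speed of release_ring above 0.6 m/s) or (horizontal distance between die_body and square_tray below 0.03 m and z of die_body in the frame of square_tray below 0.019 m and linear speed of die_body above 0.6 m/s) or (horizontal distance between die_base and round_dish below 0.03 m and z of die_base in the frame of round_dish below 0.018 m and linear speed of die_base above 0.6 m/s)).
It fails at once if the brown bottle is displaced by more than 20 mm (distance of brown_bottle from where it was at the start of the episode above 0.02 m).
It fails at once if the timer is displaced by more than 20 mm (distance of timer from where it was at the start of the episode above 0.02 m).
It also fails if it takes over 128 s, if anything falls off the work surface, if the arm or the gripper's body presses on something with over 40 N, if the wrist force passes 120 N, or if a joint passes its speed limit or range.

### The arm

A 7-joint arm with a two-finger parallel gripper is mounted at the origin on a cart in front of the work surface, level with it; the furniture and walls round the work are solid. World frame = base frame: x ahead of the robot, y to its left, z up, the work surface at z = 0. Lengths are in m, angles in rad, forces in N, time in s.
With the tool pointing down it reaches from about 0.4 to 0.85 m from the base axis. Payload 4.5 kg.
Tool frame: the origin (TCP) lies midway between the tips of the shut fingers; the grasp point (between the pads) lies 19 mm behind it (r.grip_point_offset is the distance from the TCP to the grasp point, in m); z points along the fingers, y is the line along which they close (so a half turn about z gives the same grasp; the last joint's range is limited). The gripper opens to 88 mm and grips with 3 to 60 N. Pads are 18 mm wide; open, the fingers measure 123 mm over their backs; the gripper's body (75 mm by 187 mm) begins 45 mm behind the grasp point.
Start: joints at [-1.261, 0.689, -0.195, 1.565, 0.157, 0.902, -0.215], TCP at [0.17, 0.601, 0.239] pointing down, gripper open.
Joint ranges: [-3.01, 3.01], [-0.46, 2.08], [-1.47, 1.51], [0.13, 2.56], [-1, 4.14], [0.04, 2.09], [-2.66, 2.66]. Speed limits (rad/s): [2.57, 2.57, 3.14, 3.14, 3.14, 3.14, 3.14].

### API

Orientations are given as a unit quaternion [x, y, z, w].
In Python, from plant import r, optics gives the robot as it stands.
- The arm moves only by the shell command python3 -m pendant 'ROWS' [OPENING] [FORCE]. ROWS is JSON, a list of rows, each a list of 6 numbers: the shift along the tool's x, y, z as a fraction of full scale, then the turn, a rotation vector about the tool's x, y, z as a fraction of full scale. A call has 1 to 5 rows; each row shifts and turns the commanded pose from where the row before left it, along the tool's axes as they then stand; what a row does not reach is not made up. Full scale, the value 1, is 0.025 m for a shift and pi rad for a turn. A row lasts 1/12 s, in which the tool goes at most 41.7 mm and 7.16 degrees, less where a joint would pass 70% of its speed; a pose out of reach is approached as far as the arm can. A call with a number of a shift or a turn outside -1 to 1 is refused whole. A call with a gripper value outside its range is refused whole. OPENING is the opening, from -1 (shut) to 1 (fully open), set as the call begins (- or left out, the last holds). The fingers move at their own pace and stop on an object; FORCE is the grip in N (left out, the last holds). Time passes only in rows, so rows that do not move let the fingers close. It gives the time, the measured TCP pose, the force, the opening and the grip force at its end, in the units of the state.
- r.get_state(): the state, without advancing time (a new reading comes with each control period).
- optics.snapshot(name): name is "side" or "top" or "wrist"; returns (picture, depth): 384x512x3 uint8, blue, green, red; 384x512 float32, m along the optical axis (not along the pixel's ray), 0 where there is no reading.
- optics.calibration(name): a dict with "vfov" (degrees; the focal length in pixels is half the picture's height over the tangent of half this angle, whatever the lens; pixels are square), "cx", "cy" (the principal point, pixels), "cam_to_world" (4x4, takes a point from camera to world coordinates); the wrist camera has in their place "tool_from_camera" (4x4, takes a point from camera to tool coordinates, whose origin is the TCP and whose axes are the flange's). Camera axes: x right, y up, looking along -z (the intrinsics and any distortion apply to the point x, -y, -z); pixel columns grow to the right and rows downward; lengths in m; the calibration is good to about 2 mm. A picture is of the moment at which its call begins: read the wrist's pose just before it. calibration takes no time and is no camera call.
- r.finish_job(): hands the job in; it is judged then, once.
The state is a dict: "clock": time; "q": joint angles; "qd": joint speeds; "joint_torque": joint torques, N m; "tool_pos": TCP position; "eef_rot": TCP orientation; "contact_force": force on the tool from outside, world axes, zero at the start; "moment": the same for the moment, N m; "opening": opening from 0.0 (shut) to 1.0 (fully open); "finger_force": force on a finger pad.
Only numpy, scipy, OpenCV 4.12 (cv2) and the standard library are available. Lean on these libraries where they do the work, as an engineer would, in place of code of your own. Each camera call takes 0.05 s, during which the arm holds its last target. There are 200 camera calls.

## Working session

There is one attempt and no reset: what is moved stays moved. The work goes in short steps, Python scripts to look and compute and a shell command to move; the robot and the scene stay as the last step left them, time stands still between calls to the robot, and variables do not carry over. Pictures are saved under pics/ and viewed, at most 14 in all, crops included, and the job is handed in when it is done.

```bash
ls; mkdir -p pics
python3 - <<'E'
from plant import r, optics
import cv2,numpy as np
s=r.get_state(); print(s['clock'],s['tool_pos'],s['eef_rot'],r.grip_point_offset)
for n in ('top','side','wrist'):
    p,d=optics.snapshot(n); cv2.imwrite(f'pics/{n}0.png',p); np.savez(f'pics/{n}0.npz',p=p,d=d)
    c=optics.calibration(n); print(n,c, (d>0).mean())
E
```

```text
pics
0.0 [0.17005388 0.60076809 0.23790397] [ 1.37397888e-01  9.90515509e-01 -9.18511408e-04 -6.46533858e-05] 0.0187
top {'vfov': 51.00322322366871, 'cx': 255.46791286429755, 'cy': 194.58050891739745, 'cam_to_world': array([[-7.88709541e-03,  9.85541483e-01, -1.69250639e-01,
         3.34110168e-01],
       [-9.99966451e-01, -8.14758668e-03, -8.44628164e-04,
        -4.29980388e-02],
       [-2.21140034e-03,  1.69238299e-01,  9.85572680e-01,
         1.11740973e+00],
       [ 0.00000000e+00,  0.00000000e+00,  0.00000000e+00,
         1.00000000e+00]])} 0.9960988362630209
side {'vfov': 48.24590788087218, 'cx': 258.53085385269856, 'cy': 190.03342444917172, 'cam_to_world': array([[ 0.99991278,  0.01000805, -0.0086176 ,  0.51187871],
       [-0.01268283,  0.54564789, -0.83791857, -0.98422952],
       [-0.00368376,  0.83795479,  0.54572723,  0.70675373],
       [ 0.        ,  0.        ,  0.        ,  1.        ]])} 0.9338480631510416
wrist {'vfov': 64.50331424951067, 'cx': 254.20461137067926, 'cy': 195.60356329839237, 'tool_from_camera': array([[ 7.24065412e-04,  9.65622628e-01,  2.59946947e-01,
         6.69759083e-02],
       [ 9.99999670e-01, -6.03412148e-04, -5.43944643e-04,
        -1.46554018e-03],
       [-3.68390111e-04,  2.59947255e-01, -9.65622747e-01,
        -1.45486473e-01],
       [ 0.00000000e+00,  0.00000000e+00,  0.00000000e+00,
         1.00000000e+00]])} 0.9952596028645834
```

View pics/top0.png

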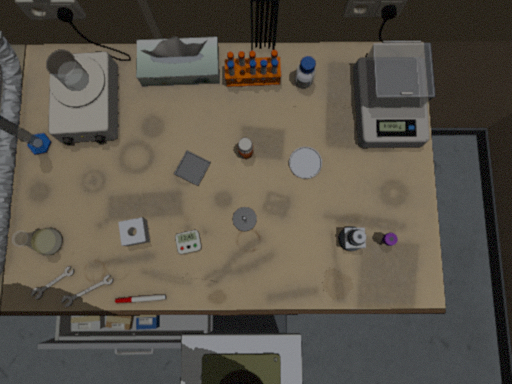

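View pics/side0.png

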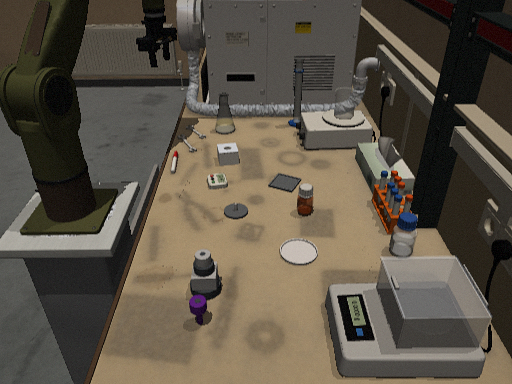

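The top view shows:
- Stack at (352,238), with the purple look-alike at (390,239), which I leave alone.
- White holed block (132,231), ring stand (244,219), grey tray (192,168) and white dish (305,163).
- Bottle (245,148) and timer (188,242).

The only plunger candidates are the bright head at (358,236) on the stack and the purple one at (390,239). The bright steel one fits, because it sits on the ring and block. I'll confirm it in a crop and take measurements.

```bash
cat > h.py <<'E'
from plant import r, optics
import cv2,numpy as np
from scipy.spatial.transform import Rotation as R
def grab(n):
    s=r.get_state(); p,d=optics.snapshot(n); c=optics.calibration(n)
    if n=='wrist':
        T=np.eye(4);T[:3,:3]=R.from_quat(s['eef_rot']).as_matrix();T[:3,3]=s['tool_pos'];T=T@c['tool_from_camera']
    else: T=c['cam_to_world']
    return p,d,c,T
def rays(c,T,uv):
    f=192/np.tan(np.radians(c['vfov']/2)); uv=np.atleast_2d(uv).astype(float)
    v=np.c_[(uv[:,0]-c['cx'])/f,-(uv[:,1]-c['cy'])/f,-np.ones(len(uv))]
    return v@T[:3,:3].T
def plane(c,T,uv,z):
    v=rays(c,T,uv); return T[:3,3]+v*((z-T[2,3])/v[:,2:])
def cloud(d,c,T):
    u,v=np.meshgrid(np.arange(512),np.arange(384))
    return (T[:3,3]+rays(c,T,np.c_[u.ravel(),v.ravel()])*d.reshape(-1,1)).reshape(384,512,3)
def blob(m,seed):
    n,l,st,ce=cv2.connectedComponentsWithStats(m.astype(np.uint8)); k=l[seed[1],seed[0]]; return l==k
E
python3 - <<'E'
from h import *
for n in('top','side'):
    z=np.load(f'pics/{n}0.npz');p,d=z['p'],z['d'];c=optics.calibration(n);T=c['cam_to_world']
    P=cloud(d,c,T)
    if n=='top':
        ok=(d>0)
        print('bench z',np.median(P[180:200,330:350,2]))
        for name,s,lo,hi in [('block',(124,228),.042,.055),('stand',(237,219),.004,.013),('tray',(192,168),.001,.013),('dish',(305,163),.001,.013),('head',(357,236),.095,.115),('bottle',(245,145),.07,.1),('timer',(188,240),.012,.025),('purple',(390,239),.05,.12)]:
            m=blob(ok&(P[...,2]>lo)&(P[...,2]<hi),s); 
            cn=max(cv2.findContours(m.astype(np.uint8),0,2)[0],key=cv2.contourArea)
            q=P[m]; (x,y),rad=cv2.minEnclosingCircle(cn)
            w=plane(c,T,cn[:,0],np.median(q[:,2]))[:,:2]
            print(name,m.sum(),'z',np.median(q[:,2]).round(4),'mean',q[:,:2].mean(0).round(4),'rect',[np.round(a,4) for a in cv2.minAreaRect(w.astype(np.float32))])
a=np.load('pics/top0.npz')['p'][205:275,320:420];b=np.load('pics/side0.npz')['p'][235:335,165:245]
cv2.imwrite('pics/crop.png',np.hstack([cv2.resize(a,(500,350),interpolation=2),cv2.resize(b,(280,350),interpolation=2)]))
E
```

```text
bench z -0.0007297773860848178
block 526 z 0.0471 mean [0.4221 0.2878] rect [array([0.4223, 0.2875]), array([0.0645, 0.0654]), np.float64(10.3534)]
stand 415 z 0.0073 mean [ 0.4575 -0.0109] rect [array([ 0.458 , -0.0097]), array([0.065 , 0.0647]), np.float64(44.6064)]
tray 789 z 0.0039 mean [0.6037 0.1365] rect [array([0.5997, 0.1332]), array([0.1149, 0.1149]), np.float64(41.4449)]
dish 733 z 0.0032 mean [ 0.6179 -0.1845] rect [array([ 0.622 , -0.1867]), array([0.1068, 0.1028]), np.float64(77.116)]
head 143 z 0.1031 mean [ 0.4003 -0.3008] rect [array([ 0.4007, -0.3001]), array([0.0329, 0.03  ]), np.float64(89.5376)]
bottle 159 z 0.0842 mean [ 0.6476 -0.0148] rect [array([ 0.6475, -0.0152]), array([0.0384, 0.0363]), np.float64(17.7532)]
timer 455 z 0.0159 mean [0.3952 0.1443] rect [array([0.3954, 0.1436]), array([0.0566, 0.0654]), np.float64(10.8981)]
purple 145 z 0.0627 mean [ 0.3957 -0.3923] rect [array([ 0.3949, -0.392 ]), array([0.0366, 0.0312]), np.float64(89.5386)]
```

View pics/crop.png

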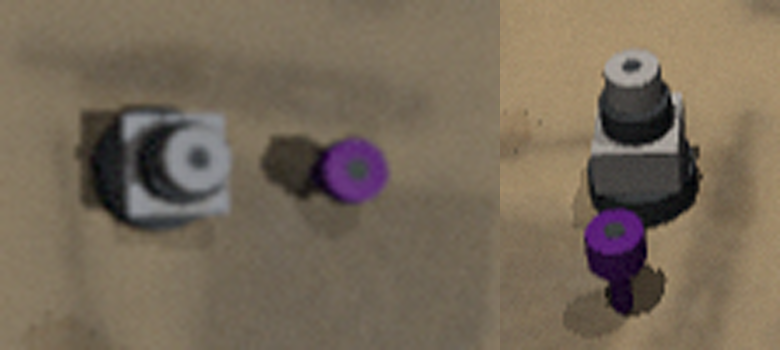

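The crop confirms it: the bright plunger head is centred at crop (197,158), on the dark ring and the axis-aligned square block. The purple look-alike stands alone at crop (355,170). I'll turn the tool so that tool y lies along world x and tool x along world y.

```bash
python3 -m pendant '[[0,0,0,0,0,0.0395],[0,0,0,0,0,0.0395],[0,0,0,0,0,0.0395],[0,0,0,0,0,0.0395],[0,0,0,0,0,0.0395]]' 1 10 && python3 -m pendant '[[0,0,0,0,0,0.0395],[0,0,0,0,0,0.0395],[0,0,0,0,0,0.0395],[0,0,0,0,0,0.0395],[0,0,0,0,0,0.0395]]'
cat >> h.py <<'E'
def go(x,y,z,yaw=0):
    # yaw of tool y from world x; prints shift (tool axes, full-scale units) & turn
    s=r.get_state();M=R.from_quat(s['eef_rot']).as_matrix();d=M.T@(np.array([x,y,z])-s['tool_pos'])/.025
    cur=np.arctan2(M[1,1],M[0,1]); print('t',round(s['clock'],2),'pos',s['tool_pos'].round(4),'yaw',np.degrees(cur).round(2),'tilt z',M[:,2].round(4),'SHIFT',d.round(3),'TURN',M.T@(R.from_euler('z',yaw-cur)*R.from_matrix(np.c_[[np.sin(cur),-np.cos(cur),0],[np.cos(cur),np.sin(cur),0],[0,0,-1]]*np.array([[-1,1,1]]) if 0 else np.eye(3))).as_rotvec()/np.pi, 'F',s['contact_force'].round(1),'op',round(float(s['opening']),3),'ff',s['finger_force'])
E
sed -i 's/(R.from_euler.*np.eye(3)).as_rotvec/R.from_euler("z",yaw-cur).as_rotvec/' h.py
python3 -c "
from h import *;go(.422,.288,.239)"
```

```text
clock: 0.57
tool_pos: [0.1701, 0.6011, 0.2384]
eef_rot: [0.436, 0.9, -0.0, 0.0]
contact_force: [-0.5, 0.6, 0.1]
opening: 1.0
finger_force: 0.0
clock: 0.98
tool_pos: [0.17, 0.6012, 0.2384]
eef_rot: [0.69, 0.724, -0.0, 0.0]
contact_force: [0.1, 0.1, 0.4]
opening: 1.002
finger_force: 0.0
t 0.98 pos [0.17   0.6012 0.2384] yaw 2.76 tilt z [-3.e-04 -6.e-04 -1.e+00] SHIFT [-12.999   9.467  -0.019] TURN [8.63386251e-06 4.88639639e-06 1.53231647e-02] F [0.1 0.1 0.4] op 1.002 ff 0.0
```

```bash
for i in 1; do python3 -m pendant '[[-0.95,0.82,0,0,0,0.015],[-0.95,0.82,0,0,0,0],[-0.95,0.82,0,0,0,0],[-0.95,0.82,0,0,0,0],[-0.95,0.82,0,0,0,0]]' ; python3 -m pendant '[[-0.95,0.82,0,0,0,0],[-0.95,0.82,0,0,0,0],[-0.95,0.82,0,0,0,0],[-0.95,0.82,0,0,0,0],[-0.95,0.82,0,0,0,0]]' ;python3 -m pendant '[[-0.95,0.82,0,0,0,0],[-0.95,0.82,0,0,0,0],[-0.95,0.82,0,0,0,0],[-0.95,0.82,0,0,0,0],[-0.95,0.82,0,0,0,0]]';python3 -m pendant '[[-0.95,0.82,0,0,0,0],[0,0,0,0,0,0],[0,0,0,0,0,0]]'; done | grep -A1 tool_pos
python3 - <<'E'
from h import *
go(.40,-.23,.24)
p,d,c,T=grab('wrist');cv2.imwrite('pics/w1.png',p);np.savez('pics/w1.npz',p=p,d=d,T=T)
E
```

```text
tool_pos: [0.2751, 0.4831, 0.2385]
eef_rot: [0.704, 0.71, -0.0, 0.0]
--
tool_pos: [0.3785, 0.365, 0.2386]
eef_rot: [0.705, 0.71, -0.0, -0.0]
--
tool_pos: [0.4819, 0.247, 0.2386]
eef_rot: [0.705, 0.71, -0.0, -0.0]
--
tool_pos: [0.503, 0.2225, 0.2385]
eef_rot: [0.706, 0.708, -0.0, 0.0]
t 2.48 pos [0.503  0.2225 0.2385] yaw 0.14 tilt z [ 2.e-04 -8.e-04 -1.e+00] SHIFT [-18.091  -4.163  -0.045] TURN [ 6.39039581e-07 -1.40312650e-07  7.52977789e-04] F [ 0.3  0.5 -0.1] op 1.001 ff 0.0
```

View pics/w1.png

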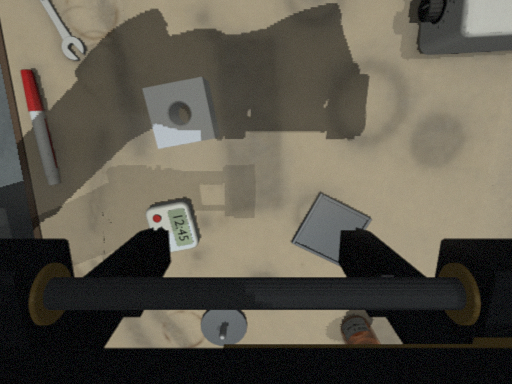

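The wrist view shows the block with its hole at (180,113) and the tray corners at (321,193), (292,240) and (371,218). The stand is at (224,326).

Run:
```python
from h import *
z=np.load('pics/w1.npz');c=optics.calibration('wrist');T=z['T'];p=z['p']
P=cloud(z['d'],c,T)
m=blob((P[...,2]>.04)&(P[...,2]<.056),(155,100));cn=max(cv2.findContours(m.astype(np.uint8),0,2)[0],key=cv2.contourArea)
print('block',cv2.minAreaRect(plane(c,T,cn[:,0],.048)[:,:2].astype(np.float32)))
q=plane(c,T,[(321,193),(292,240),(371,218)],.008);print('tray',q.round(4));print('ctr',(q[1]+q[2])/2,'edge ang',np.degrees(np.arctan2(*(q[2]-q[0])[1::-1])),np.linalg.norm(q[2]-q[0]),np.linalg.norm(q[1]-q[0]))
# top
z=np.load('pics/top0.npz');c=optics.calibration('top');T=c['cam_to_world'];p=z['p']
hsv=cv2.cvtColor(p,cv2.COLOR_BGR2HSV);print(hsv[168,192],hsv[180,220],hsv[163,305])
for nm,s,m,h in [('tray',(192,168),hsv[...,1]<50,.007),('dish',(305,163),hsv[...,1]<50,.007),('stand',(237,219),hsv[...,1]<50,.008)]:
    m=blob(m,s);cn=max(cv2.findContours(m.astype(np.uint8),0,2)[0],key=cv2.contourArea);w=plane(c,T,cn[:,0],h)[:,:2].astype(np.float32)
    print(nm,m.sum(),cv2.minAreaRect(w),cv2.minEnclosingCircle(w),w.mean(0))
```

```text
block ((0.4229404330253601, 0.28773805499076843), (0.06489317119121552, 0.06387460231781006), 10.389535903930664)
tray [[0.5878 0.1902 0.008 ]
 [0.553  0.1254 0.008 ]
 [0.6551 0.1567 0.008 ]]
ctr [0.60404897 0.14105489 0.008     ] edge ang -26.475871201136798 0.07521711148303817 0.07352014684142656
[150   3  87] [ 20  73 132] [115  11 145]
tray 752 ((0.6037521362304688, 0.1374860554933548), (0.07917003333568573, 0.07822312414646149), 62.604515075683594) ((0.6045196056365967, 0.13867127895355225), 0.05375053361058235) [0.6067947  0.13803872]
dish 888 ((0.6171196699142456, -0.1840304732322693), (0.09476496279239655, 0.09488150477409363), 44.463592529296875) ((0.6180664896965027, -0.18379853665828705), 0.048799674957990646) [ 0.6148386  -0.18364546]
stand 467 ((0.45785632729530334, -0.009761236608028412), (0.06646289676427841, 0.06395801156759262), 89.53528594970703) ((0.45786052942276, -0.01037855725735426), 0.034082069993019104) [ 0.45601365 -0.0095714 ]
```

```bash
(python3 -m pendant '[[-0.945,-0.205,0,0,0,0],[-0.945,-0.205,0,0,0,0],[-0.945,-0.205,0,0,0,0],[-0.945,-0.205,0,0,0,0],[-0.945,-0.205,0,0,0,0]]';python3 -m pendant '[[-0.945,-0.205,0,0,0,0],[-0.945,-0.205,0,0,0,0],[-0.945,-0.205,0,0,0,0],[-0.945,-0.205,0,0,0,0],[-0.945,-0.205,0,0,0,0]]';python3 -m pendant '[[-0.945,-0.205,0,0,0,0],[-0.945,-0.205,0,0,0,0],[-0.945,-0.205,0,0,0,0],[-0.945,-0.205,0,0,0,0],[-0.945,-0.205,0,0,0,0]]';python3 -m pendant '[[-0.945,-0.205,0,0,0,0],[-0.945,-0.205,0,0,0,0],[-0.945,-0.205,0,0,0,0],[-0.945,-0.205,0,0,0,0],[0,0,0,0,0,0]]') | grep tool_pos
python3 - <<'E'
from h import *
go(.40,-.30,.14)
p,d,c,T=grab('wrist');cv2.imwrite('pics/w2.png',p);np.savez('pics/w2.npz',p=p,d=d,T=T)
P=cloud(d,c,T)
for nm,lo,hi,h in [('head',.095,.112,.104),('ring',.075,.09,.08),('body',.05,.065,.058),('base',.018,.03,.024)]:
    m=(P[...,2]>lo)&(P[...,2]<hi)&(np.hypot(P[...,0]-.4,P[...,1]+.3)<.06)
    n,l,st,ce=cv2.connectedComponentsWithStats(m.astype(np.uint8));k=1+st[1:,4].argmax();m=l==k
    cn=max(cv2.findContours(m.astype(np.uint8),0,2)[0],key=cv2.contourArea);w=plane(c,T,cn[:,0],h)[:,:2].astype(np.float32)
    print(nm,m.sum(),ce[k].round(),cv2.minAreaRect(w),cv2.minEnclosingCircle(w))
E
```

```text
tool_pos: [0.4758, 0.1074, 0.2386]
tool_pos: [0.4516, -0.0109, 0.2387]
tool_pos: [0.4273, -0.1293, 0.2387]
tool_pos: [0.4068, -0.2281, 0.2388]
t 4.2 pos [ 0.4068 -0.2281  0.2388] yaw 0.16 tilt z [ 1.0e-04 -2.2e-03 -1.0e+00] SHIFT [-2.865 -0.28   3.959] TURN [ 1.95772550e-06 -5.60597022e-08  8.78852262e-04] F [ 0.2 -0.3 -1.3] op 0.999 ff 0.0
head 865 [249. 254.] ((0.4010883867740631, -0.29968830943107605), (0.032331906259059906, 0.0352000892162323), 0.18645812571048737) ((0.40157318115234375, -0.29990193247795105), 0.018073242157697678)
ring 450 [250. 237.] ((0.4014427065849304, -0.29514285922050476), (0.03322720527648926, 0.04237305372953415), 88.34571838378906) ((0.40116938948631287, -0.3004378378391266), 0.021971724927425385)
body 771 [250. 228.] ((0.4012133479118347, -0.3003734052181244), (0.05215400084853172, 0.0533100962638855), 0.19155848026275635) ((0.4014405608177185, -0.30096888542175293), 0.03680664673447609)
base 248 [250. 206.] ((0.4002898633480072, -0.2727450728416443), (0.05088227242231369, 0.011196746490895748), 2.1948156356811523) ((0.40045642852783203, -0.2774513363838196), 0.02554287761449814)
```

View pics/w2.png

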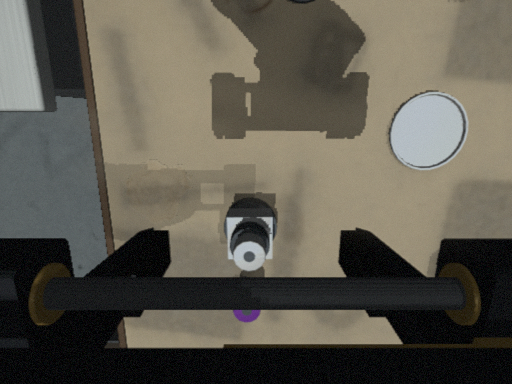

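The wrist view shows the stack squarely aligned, with the head at (249,255), and the purple look-alike beyond it at (247,313). The stack centre is (0.4012, -0.300) with yaw about 0.2°. I'm moving over it now.

```bash
(python3 -m pendant '[[-0.96,-0.07,0,0,0,0],[-0.96,-0.07,0,0,0,0],[-0.96,-0.08,0,0,0,0],[0,0,0,0,0,0],[0,0,0,0,0,0]]';python3 -m pendant '[[0,0,0.9,0,0,0],[0,0,0.9,0,0,0],[0,0,0.9,0,0,0],[0,0,0.9,0,0,0],[0,0,0.9,0,0,0]]';python3 -m pendant '[[0,0,0.5,0,0,0],[0,0,0.3,0,0,0],[0,0,0,0,0,0],[0,0,0,0,0,0]]') | grep tool_pos
python3 -c "
from h import *;go(.4012,-.300,.082)"
```

```text
tool_pos: [0.4033, -0.2958, 0.2385]
tool_pos: [0.4038, -0.2937, 0.1254]
tool_pos: [0.4033, -0.2955, 0.1064]
t 5.42 pos [ 0.4033 -0.2955  0.1064] yaw 0.52 tilt z [ 1.e-04  1.e-03 -1.e+00] SHIFT [-0.182 -0.087  0.975] TURN [-2.81547608e-06 -2.36442472e-07  2.89127434e-03] F [-0.2  0.5  1.6] op 1.001 ff 0.0
```

```bash
python3 -m pendant '[[-0.18,-0.085,0.4,0,0,0],[0,0,0.4,0,0,0],[0,0,0.16,0,0,0],[0,0,0,0,0,0],[0,0,0,0,0,0]]' |grep tool_pos
python3 -c "
from h import *;go(.4012,-.300,.082)"
```

```text
tool_pos: [0.4004, -0.3013, 0.0819]
t 5.83 pos [ 0.4004 -0.3013  0.0819] yaw 0.39 tilt z [-5.e-04  5.e-04 -1.e+00] SHIFT [ 0.051  0.034 -0.004] TURN [-1.10170671e-06  1.12991047e-06  2.16240117e-03] F [-0.9 -0.7 -0.7] op 1.001 ff 0.0
```

```bash
(python3 -m pendant '[[0.05,0.03,-0.04,0,0,0],[0,0,0,0,0,0],[0,0,0,0,0,0],[0,0,0,0,0,0],[0,0,0,0,0,0]]' -1 20;python3 -m pendant '[[0,0,0,0,0,0],[0,0,0,0,0,0],[0,0,0,0,0,0]]')
python3 -c "
from h import *;go(.4012,-.300,.20)"
```

```text
clock: 6.25
tool_pos: [0.4014, -0.3001, 0.0833]
eef_rot: [0.705, 0.71, 0.0, 0.0]
contact_force: [0.2, 0.2, 0.7]
opening: 0.644
finger_force: 0.0
clock: 6.5
tool_pos: [0.4013, -0.3001, 0.0832]
eef_rot: [0.705, 0.71, 0.0, -0.0]
contact_force: [0.6, 0.1, 0.4]
opening: 0.421
finger_force: 0.0
t 6.5 pos [ 0.4013 -0.3001  0.0832] yaw 0.4 tilt z [ 0.e+00  1.e-04 -1.e+00] SHIFT [ 0.005 -0.005 -4.673] TURN [-1.15293267e-07 -6.43510476e-08  2.22958253e-03] F [0.6 0.1 0.4] op 0.421 ff 0.0
```

Then close fully and lift straight up.

```bash
(python3 -m pendant '[[0,0,0,0,0,0],[0,0,0,0,0,0],[0,0,0,0,0,0],[0,0,0,0,0,0]]';python3 -m pendant '[[0,0,-0.2,0,0,0],[0,0,-0.4,0,0,0],[0,0,-0.6,0,0,0],[0,0,-0.8,0,0,0],[0,0,-0.8,0,0,0]]';python3 -m pendant '[[0,0,-0.8,0,0,0],[0,0,-0.6,0,0,0],[0,0,-0.4,0,0,0],[0,0,0,0,0,0]]')|grep -v eef
python3 - <<'E'
from h import *
go(.4225,.2877,.20)
a=[optics.snapshot('side')[0][200:300,140:290], optics.snapshot('wrist')[0][200:384,150:350]]
cv2.imwrite('pics/l1.png',np.hstack([cv2.resize(a[0],(375,250)),cv2.resize(a[1],(272,250))]))
E
```

```text
clock: 6.83
tool_pos: [0.4014, -0.3001, 0.0832]
contact_force: [1.0, -0.2, 1.1]
opening: 0.375
finger_force: 20.0
clock: 7.25
tool_pos: [0.4008, -0.2998, 0.1543]
contact_force: [0.1, -0.4, -2.6]
opening: 0.376
finger_force: 20.0
clock: 7.58
tool_pos: [0.4021, -0.3008, 0.2008]
contact_force: [0.5, 0.1, -2.1]
opening: 0.376
finger_force: 20.0
t 7.58 pos [ 0.4021 -0.3008  0.2008] yaw 0.38 tilt z [ 0.0037 -0.0023 -1.    ] SHIFT [ 2.3535e+01  9.7300e-01 -2.2000e-02] TURN [ 5.03285556e-06 -7.78462704e-06  2.12431166e-03] F [ 0.5  0.1 -2.1] op 0.376 ff 19.99966652866533
```

View pics/l1.png

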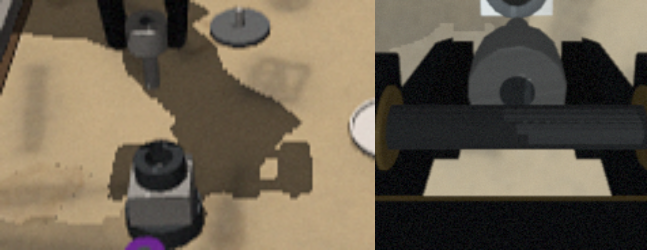

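The side crop shows the plunger held upright between the fingers at (147,45) and the ring still on the block at (158,160). Next is a carry to the block on a slight outward arc.

```bash
(python3 -m pendant '[[0.5,0.2,0,0,0,0],[0.94,0.2,0,0,0,0],[0.94,0.2,0,0,0,0],[0.94,0.2,0,0,0,0],[0.94,0.2,0,0,0,0]]';python3 -m pendant '[[0.94,0.2,0,0,0,0],[0.94,0.2,0,0,0,0],[0.94,0.2,0,0,0,0],[0.94,0.2,0,0,0,0],[0.94,0.2,0,0,0,0]]';python3 -m pendant '[[0.94,0,0,0,0,0],[0.94,0,0,0,0,0],[0.94,0,0,0,0,0],[0.94,0,0,0,0,0],[0.94,0,0,0,0,0]]';python3 -m pendant '[[0.94,-0.1,0,0,0,0],[0.94,-0.1,0,0,0,0],[0.94,-0.1,0,0,0,0],[0.94,-0.1,0,0,0,0],[0.94,-0.1,0,0,0,0]]';python3 -m pendant '[[0.94,-0.1,0,0,0,0],[0.94,-0.1,0,0,0,0],[0.94,-0.1,0,0,0,0],[0.6,-0.1,0,0,0,0],[0,0,0,0,0,0]]')|grep tool_pos
python3 -c "
from h import *;go(.4225,.2877,.14)"
```

```text
tool_pos: [0.4249, -0.1922, 0.1973]
tool_pos: [0.4491, -0.0745, 0.1974]
tool_pos: [0.448, 0.0428, 0.1974]
tool_pos: [0.4346, 0.16, 0.1974]
tool_pos: [0.4235, 0.2487, 0.1972]
t 9.77 pos [0.4235 0.2487 0.1972] yaw 0.77 tilt z [-0.0017  0.0016 -1.    ] SHIFT [ 1.557 -0.014  2.29 ] TURN [-7.12526150e-06  6.99021689e-06  4.28141421e-03] F [ 0.1  0.2 -2.3] op 0.378 ff 20.000285348123725
```

```bash
(python3 -m pendant '[[0.8,0,0.5,0,0,0],[0.76,-0.01,0.8,0,0,0],[0,0,0.8,0,0,0],[0,0,0.8,0,0,0],[0,0,0.5,0,0,0]]';python3 -m pendant '[[0,0,0,0,0,0],[0,0,0,0,0,0],[0,0,0,0,0,0]]')|grep tool_pos
python3 -c "
from h import *;go(.4225,.2877,.0515)
p=optics.snapshot('wrist')[0]
q=optics.snapshot('side')[0][110:180,180:280]
cv2.imwrite('pics/b1.png',np.hstack([cv2.resize(p,(400,300)),cv2.resize(q,(400,300))]))"
```

```text
tool_pos: [0.4234, 0.2819, 0.1109]
tool_pos: [0.425, 0.2829, 0.1136]
t 10.43 pos [0.425  0.2829 0.1136] yaw 0.34 tilt z [ 5.e-04 -2.e-04 -1.e+00] SHIFT [ 0.194 -0.099  2.486] TURN [ 3.49031398e-07 -8.82129380e-07  1.90562239e-03] F [ 1.3  0.5 -2. ] op 0.375 ff 19.999791573618495
```

View pics/b1.png

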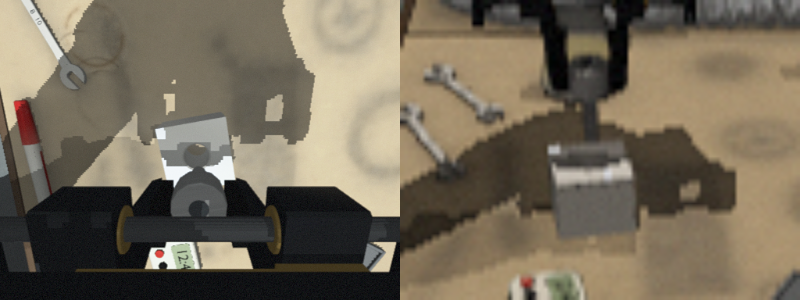

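The wrist view (left) shows the plunger above the block, with the hole at (195,153). It needs about 5 mm more in +y, so I'll correct that and lower.

```bash
(python3 -m pendant '[[0.19,-0.1,0,0,0,0],[0,0,0,0,0,0],[0,0,0,0,0,0]]';python3 -m pendant '[[0,0,0.4,0,0,0],[0,0,0.4,0,0,0],[0,0,0,0,0,0],[0,0,0,0,0,0]]')|grep -E 'tool_pos|contact'
python3 -c "
from h import *;go(.4225,.2877,.0515)"
```

```text
tool_pos: [0.4218, 0.289, 0.1137]
contact_force: [0.4, -0.2, -2.0]
tool_pos: [0.4214, 0.2877, 0.0922]
contact_force: [0.5, 0.0, -1.8]
t 11.12 pos [0.4214 0.2877 0.0922] yaw 0.39 tilt z [-0.0019 -0.0014 -1.    ] SHIFT [1.000e-03 4.900e-02 1.626e+00] TURN [2.92674553e-06 4.05093367e-06 2.15463363e-03] F [ 0.5  0.  -1.8] op 0.376 ff 19.999739460145065
```

```bash
(python3 -m pendant '[[0,0.04,0.4,0,0,0],[0,0,0.4,0,0,0],[0,0,0.4,0,0,0],[0,0,0.25,0,0,0],[0,0,0,0,0,0]]';python3 -m pendant '[[0,0,0.08,0,0,0],[0,0,0.05,0,0,0],[0,0,0,0,0,0],[0,0,0,0,0,0]]')|grep -E 'tool_pos|contact'
python3 -c "
from h import *;go(.4225,.2877,.0505)"
```

```text
tool_pos: [0.4221, 0.2877, 0.0552]
contact_force: [-0.2, -0.2, -2.3]
tool_pos: [0.4231, 0.2884, 0.054]
contact_force: [0.7, -1.1, -1.3]
t 11.87 pos [0.4231 0.2884 0.054 ] yaw 0.4 tilt z [ 4.e-04  4.e-04 -1.e+00] SHIFT [-0.029 -0.025  0.139] TURN [-9.16548414e-07 -9.84532857e-07  2.23346387e-03] F [ 0.7 -1.1 -1.3] op 0.376 ff 19.999752994981463
```

```bash
(python3 -m pendant '[[0,0,0.05,0,0,0],[0,0,0.05,0,0,0],[0,0,0.0,0,0,0],[0,0,0,0,0,0]]')|grep -E 'tool_pos|contact'
python3 -c "
from h import *;go(.4225,.2877,.0505)"
```

```text
tool_pos: [0.423, 0.2883, 0.0512]
contact_force: [-0.4, -0.0, -2.3]
t 12.2 pos [0.423  0.2883 0.0512] yaw 0.4 tilt z [ 0.e+00  1.e-04 -1.e+00] SHIFT [-0.025 -0.019  0.03 ] TURN [-2.86526944e-07 -1.03689832e-07  2.22002679e-03] F [-0.4 -0.  -2.3] op 0.375 ff 19.999688957814215
```

```bash
for i in 1; do python3 -m pendant '[[0,0,0.03,0,0,0],[0,0,0.03,0,0,0],[0,0,0,0,0,0],[0,0,0,0,0,0]]';python3 -m pendant '[[0,0,0.02,0,0,0],[0,0,0,0,0,0],[0,0,0,0,0,0]]'; done|grep -E 'tool_pos|contact'
```

```text
tool_pos: [0.423, 0.2883, 0.0511]
contact_force: [-2.2, -0.6, 13.4]
tool_pos: [0.423, 0.2884, 0.0511]
contact_force: [-2.8, -0.9, 17.7]
```

Contact is made, with the head on the block top. Release, then rise.

```bash
(python3 -m pendant '[[0,0,-0.03,0,0,0],[0,0,-0.02,0,0,0],[0,0,0,0,0,0]]' 0.1;python3 -m pendant '[[0,0,0,0,0,0],[0,0,0,0,0,0],[0,0,0,0,0,0]]'; python3 -m pendant '[[0,0,-0.6,0,0,0],[0,0,-0.8,0,0,0],[0,0,-0.8,0,0,0],[0,0,-0.8,0,0,0],[0,0,-0.8,0,0,0]]'; python3 -m pendant '[[0,0,-0.8,0,0,0],[0,0,-0.8,0,0,0],[0,0,0,0,0,0],[0,0,0,0,0,0]]' 1 )|grep -E 'tool_pos|contact|opening'
python3 - <<'E'
from h import *
go(.4012,-.3,.185)
p,d,c,T=grab('top');P=cloud(d,c,T);m=(np.hypot(P[...,0]-.4225,P[...,1]-.2877)<.04)&(P[...,2]>.06)&(P[...,2]<.09)
print(m.sum(),np.median(P[m],0),P[m].mean(0))
p,d,c,T=grab('wrist');P=cloud(d,c,T);m=(np.hypot(P[...,0]-.4225,P[...,1]-.2877)<.04)&(P[...,2]>.06)&(P[...,2]<.09)
print(m.sum(),np.median(P[m],0),P[m].mean(0))
E
```

```text
tool_pos: [0.4232, 0.2885, 0.0507]
contact_force: [0.3, 0.5, 0.6]
opening: 0.545
tool_pos: [0.4229, 0.2882, 0.0503]
contact_force: [0.1, -0.9, 0.5]
opening: 0.55
tool_pos: [0.4227, 0.2881, 0.1462]
contact_force: [0.1, 1.1, -0.2]
opening: 0.549
tool_pos: [0.4233, 0.2886, 0.186]
contact_force: [0.4, -0.4, 0.0]
opening: 0.83
t 14.03 pos [0.4233 0.2886 0.186 ] yaw 0.41 tilt z [ 0.0015  0.0013 -1.    ] SHIFT [-2.3538e+01 -1.0530e+00  1.0000e-02] TURN [-2.91970146e-06 -3.49713083e-06  2.26781780e-03] F [ 0.4 -0.4  0. ] op 0.83 ff 0.0
141 [0.42290959 0.28432915 0.07093428] [0.4222652  0.28452052 0.07040223]
1139 [0.42261117 0.28743402 0.07135426] [0.42252604 0.28739424 0.07101898]
```

The plunger is seated: head top at 0.071, centred. Back to the stack for the ring.

```bash
(python3 -m pendant '[[-0.6,0.1,0,0,0,0],[-0.94,0.1,0,0,0,0],[-0.94,0.1,0,0,0,0],[-0.94,0.1,0,0,0,0],[-0.94,0.1,0,0,0,0]]';python3 -m pendant '[[-0.94,0.1,0,0,0,0],[-0.94,0.1,0,0,0,0],[-0.94,0.1,0,0,0,0],[-0.94,0.1,0,0,0,0],[-0.94,0.1,0,0,0,0]]';python3 -m pendant '[[-0.94,0,0,0,0,0],[-0.94,0,0,0,0,0],[-0.94,0,0,0,0,0],[-0.94,0,0,0,0,0],[-0.94,0,0,0,0,0]]';python3 -m pendant '[[-0.94,-0.2,0,0,0,0],[-0.94,-0.2,0,0,0,0],[-0.94,-0.2,0,0,0,0],[-0.94,-0.2,0,0,0,0],[-0.94,-0.2,0,0,0,0]]';python3 -m pendant '[[-0.94,-0.2,0,0,0,0],[-0.94,-0.2,0,0,0,0],[-0.94,-0.2,0,0,0,0],[-0.94,-0.2,0,0,0,0],[-0.5,-0.2,0,0,0,0]]'; python3 -m pendant '[[0,0,0,0,0,0],[0,0,0,0,0,0]]')|grep tool_pos
python3 -c "
from h import *;go(.4012,-.300,.0625)"
```

```text
tool_pos: [0.4354, 0.178, 0.1842]
tool_pos: [0.4487, 0.0607, 0.1842]
tool_pos: [0.4494, -0.0566, 0.1842]
tool_pos: [0.425, -0.174, 0.1842]
tool_pos: [0.4007, -0.2826, 0.1842]
tool_pos: [0.4011, -0.2796, 0.1844]
t 16.38 pos [ 0.4011 -0.2796  0.1844] yaw 0.31 tilt z [-0.0018  0.0017 -1.    ] SHIFT [-0.825  0.008  4.873] TURN [-2.95418853e-06  3.15766079e-06  1.72069643e-03] F [ 0.2  0.9 -0.2] op 1.003 ff 0.0
```

```bash
(python3 -m pendant '[[-0.82,0.01,0,0,0,0],[0,0,0.9,0,0,0],[0,0,0.9,0,0,0],[0,0,0.9,0,0,0],[0,0,0.8,0,0,0]]';python3 -m pendant '[[0,0,0.4,0,0,0],[0,0,0,0,0,0],[0,0,0,0,0,0]]')|grep tool_pos
python3 - <<'E'
from h import *
p,d,c,T=grab('wrist');P=cloud(d,c,T);go(.4012,-.300,.0625)
m=(P[...,2]>.07)&(P[...,2]<.088)&(np.hypot(P[...,0]-.4,P[...,1]+.3)<.035)
cn=np.vstack(cv2.findContours(m.astype(np.uint8),0,2)[0])
print(m.sum(),np.median(P[m],0),cv2.minEnclosingCircle(plane(c,T,cn[:,0],.08)[:,:2].astype(np.float32)))
E
```

```text
tool_pos: [0.4028, -0.298, 0.0964]
tool_pos: [0.4025, -0.2992, 0.0877]
t 17.1 pos [ 0.4029 -0.2998  0.0884] yaw 0.46 tilt z [ 5.e-04  2.e-04 -1.e+00] SHIFT [-0.008 -0.068  1.036] TURN [-4.42324630e-07 -1.26406533e-06  2.55490739e-03] F [-0.5  0.9  0.9] op 0.997 ff 0.0
3682 [ 0.40072298 -0.30062161  0.0791787 ] ((0.4008761942386627, -0.3004799783229828), 0.02277294546365738)
```

```bash
(python3 -m pendant '[[-0.02,-0.07,0.5,0,0,0],[0,0,0.4,0,0,0],[0,0,0.13,0,0,0],[0,0,0,0,0,0],[0,0,0,0,0,0]]';python3 -m pendant '[[0,0,0,0,0,0],[0,0,0,0,0,0],[0,0,0,0,0,0],[0,0,0,0,0,0],[0,0,0,0,0,0]]' -1 20;python3 -m pendant '[[0,0,0,0,0,0],[0,0,0,0,0,0],[0,0,0,0,0,0],[0,0,0,0,0,0],[0,0,0,0,0,0]]')|grep -v eef
python3 -c "
from h import *;go(.4012,-.300,.13)"
```

```text
clock: 17.52
tool_pos: [0.4007, -0.3009, 0.0624]
contact_force: [0.6, 0.3, 0.6]
opening: 1.002
finger_force: 0.0
clock: 17.93
tool_pos: [0.4007, -0.3009, 0.0623]
contact_force: [0.3, -0.2, 0.1]
opening: 0.644
finger_force: 0.0
clock: 18.35
tool_pos: [0.4007, -0.3009, 0.0622]
contact_force: [0.4, 0.1, 0.6]
opening: 0.495
finger_force: 20.0
t 18.35 pos [ 0.4007 -0.3009  0.0622] yaw 0.4 tilt z [ 3.e-04 -0.e+00 -1.e+00] SHIFT [ 0.037  0.021 -2.711] TURN [ 1.14803687e-07 -6.32918723e-07  2.21273359e-03] F [0.4 0.1 0.6] op 0.495 ff 19.999971985816956
```

```bash
(python3 -m pendant '[[0,0,-0.3,0,0,0],[0,0,-0.6,0,0,0],[0,0,-0.8,0,0,0],[0,0,-0.8,0,0,0],[0,0,-0.3,0,0,0]]';python3 -m pendant '[[0.5,0.1,0,0,0,0],[0.9,0.2,0,0,0,0],[0.9,0.2,0,0,0,0],[0.9,0.2,0,0,0,0],[0.9,0.2,0,0,0,0]]';python3 -m pendant '[[0.9,0.2,0,0,0,0],[0.9,0.2,0,0,0,0],[0.9,0.2,0,0,0,0],[0.9,0.2,0,0,0,0],[0.9,0.2,0,0,0,0]]';python3 -m pendant '[[0.9,0.2,0,0,0,0],[0.9,0.2,0,0,0,0],[0.7,0.1,0,0,0,0],[0,0,0,0,0,0],[0,0,0,0,0,0]]')|grep -E 'tool_pos|opening'
python3 -c "
from h import *;go(.458,-.0108,.06)
p=optics.snapshot('wrist')[0];q=optics.snapshot('side')[0][160:240,190:290]
cv2.imwrite('pics/r1.png',np.hstack([cv2.resize(p,(400,300)),cv2.resize(q,(375,300))]))"
```

```text
tool_pos: [0.401, -0.3014, 0.1344]
opening: 0.494
tool_pos: [0.4221, -0.1972, 0.132]
opening: 0.497
tool_pos: [0.4463, -0.0844, 0.132]
opening: 0.499
tool_pos: [0.4584, -0.0221, 0.132]
opening: 0.498
t 20.02 pos [ 0.4584 -0.0221  0.132 ] yaw 0.54 tilt z [-6.e-04  2.e-04 -1.e+00] SHIFT [ 0.451 -0.012  2.88 ] TURN [-7.41056228e-07  1.75434930e-06  3.02291189e-03] F [-0.3 -0.5 -1.1] op 0.498 ff 19.999588429927826
```

View pics/r1.png

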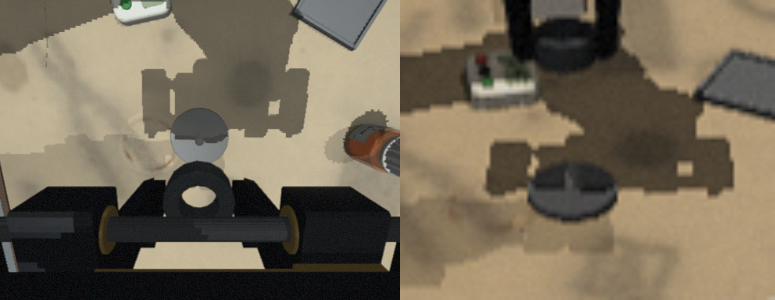

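The ring is held at wrist view (197,190), and the stand with its post is at (199,136), almost below.

```bash
python3 - <<'E'
from h import *
p,d,c,T=grab('wrist');P=cloud(d,c,T)
m=(P[...,2]>.004)&(P[...,2]<.013)&(np.hypot(P[...,0]-.458,P[...,1]+.0105)<.045)
cn=max(cv2.findContours(m.astype(np.uint8),0,2)[0],key=cv2.contourArea);print(cv2.minEnclosingCircle(plane(c,T,cn[:,0],.008)[:,:2].astype(np.float32)))
E
(python3 -m pendant '[[0.45,-0.01,0.3,0,0,0],[0,0,0.8,0,0,0],[0,0,0.8,0,0,0],[0,0,0.8,0,0,0],[0,0,0.5,0,0,0]]';python3 -m pendant '[[0,0,0.3,0,0,0],[0,0,0,0,0,0],[0,0,0,0,0,0]]')|grep tool_pos
python3 -c "
from h import *;go(.458,-.0108,.013)"
```

```text
((0.4583597779273987, -0.010440670885145664), 0.033820830285549164)
tool_pos: [0.4576, -0.0116, 0.0503]
tool_pos: [0.4581, -0.0118, 0.0445]
t 20.83 pos [ 0.4581 -0.0118  0.0445] yaw 0.37 tilt z [-7.e-04  0.e+00 -1.e+00] SHIFT [ 0.04  -0.002  1.261] TURN [-7.89858039e-08  1.36368500e-06  2.03811376e-03] F [-0.   0.2 -1.6] op 0.493 ff 19.999712705612183
```

```bash
(python3 -m pendant '[[0.03,0,0.3,0,0,0],[0,0,0.4,0,0,0],[0,0,0.3,0,0,0],[0,0,0.12,0,0,0],[0,0,0,0,0,0]]';python3 -m pendant '[[0,0,0.06,0,0,0],[0,0,0.04,0,0,0],[0,0,0,0,0,0],[0,0,0,0,0,0]]')|grep -E 'tool_pos|contact'
```

```text
tool_pos: [0.4611, -0.0109, 0.018]
contact_force: [0.2, -0.9, -1.7]
tool_pos: [0.4613, -0.011, 0.0167]
contact_force: [0.4, -0.7, -1.3]
```

```bash
(python3 -m pendant '[[0,-0.1,0.06,0,0,0],[0,0,0.06,0,0,0],[0,0,0,0,0,0],[0,0,0,0,0,0]]';python3 -m pendant '[[0,0,0.03,0,0,0],[0,0,0.03,0,0,0],[0,0,0,0,0,0]]')|grep -E 'tool_pos|contact'
```

```text
tool_pos: [0.4599, -0.0111, 0.0146]
contact_force: [0.1, -0.4, -2.8]
tool_pos: [0.4599, -0.0111, 0.013]
contact_force: [0.7, 0.5, -2.3]
```

```bash
(python3 -m pendant '[[0,0,0.03,0,0,0],[0,0,0,0,0,0],[0,0,0,0,0,0]]';python3 -m pendant '[[0,0,0.03,0,0,0],[0,0,0,0,0,0],[0,0,0,0,0,0]]')|grep -E 'tool_pos|contact'
```

```text
tool_pos: [0.4599, -0.0111, 0.0124]
contact_force: [-0.3, -0.3, -1.5]
tool_pos: [0.4599, -0.0111, 0.0122]
contact_force: [-0.3, 0.6, 6.0]
```

Contact. Release and rise.

```bash
(python3 -m pendant '[[0,0,0,0,0,0],[0,0,0,0,0,0],[0,0,0,0,0,0]]' 0.4;python3 -m pendant '[[0,0,0,0,0,0],[0,0,0,0,0,0],[0,0,0,0,0,0]]'; python3 -m pendant '[[0,0,-0.6,0,0,0],[0,0,-0.8,0,0,0],[0,0,-0.8,0,0,0],[0,0,-0.8,0,0,0],[0,0,-0.8,0,0,0]]'; python3 -m pendant '[[0,0,-0.3,0,0,0],[0,0,0,0,0,0],[0,0,0,0,0,0]]' 1 )|grep -E 'tool_pos|contact|opening'
python3 - <<'E'
from h import *
go(.4012,-.3,.11)
p,d,c,T=grab('wrist');P=cloud(d,c,T);m=(np.hypot(P[...,0]-.458,P[...,1]+.0105)<.04)&(P[...,2]>.015)&(P[...,2]<.05)
cn=np.vstack(cv2.findContours(m.astype(np.uint8),0,2)[0])
print(m.sum(),np.median(P[m],0),cv2.minEnclosingCircle(plane(c,T,cn[:,0],.03)[:,:2].astype(np.float32)))
E
```

```text
tool_pos: [0.4599, -0.0111, 0.0116]
contact_force: [-0.2, -0.5, -0.9]
opening: 0.686
tool_pos: [0.4598, -0.0111, 0.0114]
contact_force: [0.4, 1.2, -0.3]
opening: 0.701
tool_pos: [0.4602, -0.011, 0.1074]
contact_force: [-0.1, 0.4, -0.6]
opening: 0.699
tool_pos: [0.4606, -0.0108, 0.1137]
contact_force: [-0.0, 0.8, 0.1]
opening: 0.9
t 23.83 pos [ 0.4606 -0.0108  0.1137] yaw 0.43 tilt z [-7.6e-03  3.0e-04 -1.0e+00] SHIFT [-11.549  -2.463   0.162] TURN [-7.41022801e-07  1.81791448e-05  2.39146308e-03] F [-0.   0.8  0.1] op 0.9 ff 0.0
2024 [ 0.45907623 -0.01082145  0.02905691] ((0.4597187042236328, -0.010813732631504536), 0.02278806082904339)
```

The ring is seated, with its top at 0.029 and centred within 2 mm. Now the die body.

```bash
(python3 -m pendant '[[-0.6,-0.2,0,0,0,0],[-0.94,-0.2,0,0,0,0],[-0.94,-0.2,0,0,0,0],[-0.94,-0.2,0,0,0,0],[-0.94,-0.2,0,0,0,0]]';python3 -m pendant '[[-0.94,-0.2,0,0,0,0],[-0.94,-0.2,0,0,0,0],[-0.94,-0.2,0,0,0,0],[-0.94,-0.2,0,0,0,0],[-0.94,-0.2,0,0,0,0]]';python3 -m pendant '[[-0.94,-0.2,0,0,0,0],[-0.94,-0.2,0,0,0,0],[-0.6,0,0,0,0,0],[0,0,0,0,0,0],[0,0,0,0,0,0]]')|grep tool_pos
python3 - <<'E'
from h import *
go(.4012,-.300,.034)
p,d,c,T=grab('wrist');P=cloud(d,c,T)
m=(P[...,2]>.05)&(P[...,2]<.065)&(np.hypot(P[...,0]-.4,P[...,1]+.3)<.05)
cn=np.vstack(cv2.findContours(m.astype(np.uint8),0,2)[0])
print(m.sum(),np.median(P[m],0),cv2.minAreaRect(plane(c,T,cn[:,0],.058)[:,:2].astype(np.float32)))
E
```

```text
tool_pos: [0.4354, -0.1211, 0.1129]
tool_pos: [0.4112, -0.2388, 0.113]
tool_pos: [0.402, -0.2999, 0.1132]
t 25.13 pos [ 0.402  -0.2999  0.1132] yaw 0.3 tilt z [-0.009   0.0018 -1.    ] SHIFT [-1.000e-02 -2.000e-03  3.169e+00] TURN [-3.18892731e-06  1.52161470e-05  1.68792985e-03] F [-1.2  1.  -0.5] op 1.0 ff 0.0
5144 [ 0.40116057 -0.30045186  0.05742701] ((0.40094679594039917, -0.30145928263664246), (0.051926176995038986, 0.05328048765659332), 0.5755637884140015)
```

```bash
(python3 -m pendant '[[0,0,0.8,0,0,0],[0,0,0.8,0,0,0],[0,0,0.8,0,0,0],[0,0,0.3,0,0,0],[0,0,0,0,0,0]]';python3 -m pendant '[[0,0,0,0,0,0],[0,0,0,0,0,0]]')|grep tool_pos
python3 -c "
from h import *;go(.4012,-.300,.034)"
```

```text
tool_pos: [0.4014, -0.2977, 0.0452]
tool_pos: [0.4025, -0.2998, 0.0476]
t 25.77 pos [ 0.4025 -0.2998  0.0476] yaw 0.43 tilt z [-7.1e-03 -1.0e-04 -1.0e+00] SHIFT [-0.008 -0.049  0.543] TURN [1.38145060e-07 1.71537612e-05 2.41134231e-03] F [ 0.5 -0.5 -0.4] op 1.002 ff 0.0
```

```bash
(python3 -m pendant '[[-0.02,-0.05,0.3,-0.0023,0,0.002],[0,0,0.24,0,0,0],[0,0,0,0,0,0],[0,0,0,0,0,0]]';python3 -m pendant '[[0,0,0,0,0,0],[0,0,0,0,0,0],[0,0,0,0,0,0],[0,0,0,0,0,0],[0,0,0,0,0,0]]' -1 30;python3 -m pendant '[[0,0,0,0,0,0],[0,0,0,0,0,0],[0,0,0,0,0,0]]')|grep -v eef
python3 -c "
from h import *;go(.4012,-.300,.034)"
```

```text
clock: 26.1
tool_pos: [0.401, -0.3004, 0.0337]
contact_force: [-0.2, 0.6, -0.7]
opening: 1.0
finger_force: 0.0
clock: 26.52
tool_pos: [0.4009, -0.3005, 0.0335]
contact_force: [0.8, -0.2, -0.5]
opening: 0.649
finger_force: 0.0
clock: 26.77
tool_pos: [0.4011, -0.3005, 0.0335]
contact_force: [0.0, 0.0, 0.4]
opening: 0.589
finger_force: 30.0
t 26.77 pos [ 0.4011 -0.3005  0.0335] yaw 0.04 tilt z [-1.e-04  1.e-04 -1.e+00] SHIFT [ 0.021  0.005 -0.022] TURN [-2.91946511e-08  2.35267527e-08  2.36218423e-04] F [0.  0.  0.4] op 0.589 ff 29.98146879057458
```

```bash
(python3 -m pendant '[[0,0,-0.3,0,0,0],[0,0,-0.7,0,0,0],[0,0,-0.9,0,0,0],[0,0,-0.9,0,0,0],[0,0,-0.9,0,0,0]]';python3 -m pendant '[[0.4,0.2,-0.3,0,0,0],[0.88,0.41,0,0,0,0],[0.88,0.41,0,0,0,0],[0.88,0.41,0,0,0,0],[0.88,0.41,0,0,0,0]]';python3 -m pendant '[[0.88,0.41,0,0,0,0],[0.88,0.41,0,0,0,0],[0.88,0.41,0,0,0,0],[0.88,0.41,0,0,0,0],[0.88,0.41,0,0,0,0]]';python3 -m pendant '[[0.88,0.41,0,0,0,0],[0.88,0.41,0,0,0,0],[0.88,0.41,0,0,0,0],[0.88,0.41,0,0,0,0],[0.88,0.41,0,0,0,0]]';python3 -m pendant '[[0.88,0.41,0,0,0,0],[0.88,0.41,0,0,0,0],[0.88,0.41,0,0,0,0],[0.6,0.3,0,0,0,0],[0,0,0,0,0,0]]')|grep -E 'tool_pos|opening'
python3 -m pendant '[[0,0,0,0,0,0.0375],[0,0,0,0,0,0.0375],[0,0,0,0,0,0.0375],[0,0,0,0,0,0.0375],[0,0,0,0,0,0]]' >/dev/null
python3 -c "
from h import *;go(.604,.1385,.06,np.radians(-27))
p,d,c,T=grab('wrist');cv2.imwrite('pics/t1.png',p);np.savez('pics/t1.npz',p=p,d=d,T=T)"
```

```text
tool_pos: [0.3998, -0.2996, 0.1266]
opening: 0.591
tool_pos: [0.4462, -0.2008, 0.1333]
opening: 0.587
tool_pos: [0.4972, -0.0908, 0.1332]
opening: 0.586
tool_pos: [0.5481, 0.0191, 0.133]
opening: 0.59
tool_pos: [0.5874, 0.1049, 0.1323]
opening: 0.587
t 29.27 pos [0.5858 0.0987 0.1326] yaw -27.14 tilt z [-3.6e-03 -3.0e-04 -1.0e+00] SHIFT [ 1.755 -0.068  2.901] TURN [-1.43292097e-06 -2.33123115e-06 -7.53682570e-04] F [-0.5  0.2 -6.3] op 0.594 ff 29.98583542642791
```

View pics/t1.png

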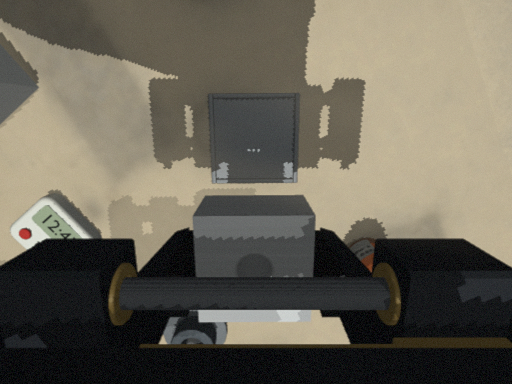

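The tray is square to the tool and fully visible, with corners near (209,94), (300,94), (298,184) and (211,184). The body is held level.

```bash
python3 - <<'E'
from h import *
z=np.load('pics/t1.npz');c=optics.calibration('wrist');q=plane(c,z['T'],[(209,94),(300,94),(298,184),(211,184)],.008);print(q.mean(0),[np.linalg.norm(q[i]-q[i-1]).round(4) for i in range(4)])
E
(python3 -m pendant '[[0.85,-0.04,0,0,0,0],[0.85,-0.03,0,0,0,0],[0.05,0,0.5,0,0,0],[0,0,0.8,0,0,0],[0,0,0.8,0,0,0]]';python3 -m pendant '[[0,0,0.8,0,0,0],[0,0,0,0,0,0],[0,0,0,0,0,0]]')|grep tool_pos
python3 -c "
from h import *;go(.604,.1385,.0135,np.radians(-27))"
```

```text
[0.60471149 0.13622394 0.008     ] [np.float64(0.0778), np.float64(0.0767), np.float64(0.0778), np.float64(0.0791)]
tool_pos: [0.6055, 0.139, 0.0803]
tool_pos: [0.6042, 0.1382, 0.0599]
t 29.98 pos [0.6042 0.1382 0.0599] yaw -26.87 tilt z [-3.8e-03  2.0e-04 -1.0e+00] SHIFT [ 0.01  -0.007  1.858] TURN [1.14440970e-06 2.59377587e-06 7.35407310e-04] F [-0.6  0.3 -5. ] op 0.589 ff 29.984289554795396
```

Tray centre is about (0.604, 0.137), so I lower onto it.

```bash
(python3 -m pendant '[[-0.04,0,0.5,0,0,0],[0,0,0.5,0,0,0],[0,0,0.4,0,0,0],[0,0,0.2,0,0,0],[0,0,0,0,0,0]]';python3 -m pendant '[[0,0,0.08,0,0,0],[0,0,0,0,0,0],[0,0,0,0,0,0]]';python3 -m pendant '[[0,0,0.05,0,0,0],[0,0,0,0,0,0],[0,0,0,0,0,0]]')|grep -E 'tool_pos|contact'
```

```text
tool_pos: [0.604, 0.1376, 0.0194]
contact_force: [-0.5, -0.3, -6.2]
tool_pos: [0.6055, 0.1375, 0.0193]
contact_force: [0.3, 0.2, -6.9]
tool_pos: [0.6052, 0.1376, 0.0178]
contact_force: [1.3, -0.3, -5.6]
```

```bash
(python3 -m pendant '[[0,0,0.06,0,0,0],[0,0,0.05,0,0,0],[0,0,0,0,0,0],[0,0,0,0,0,0]]';python3 -m pendant '[[0,0,0.04,0,0,0],[0,0,0,0,0,0],[0,0,0,0,0,0]]';python3 -m pendant '[[0,0,0.03,0,0,0],[0,0,0,0,0,0],[0,0,0,0,0,0]]')|grep -E 'tool_pos|contact'
```

```text
tool_pos: [0.605, 0.1375, 0.0148]
contact_force: [0.8, 0.5, -5.9]
tool_pos: [0.6051, 0.1375, 0.0138]
contact_force: [0.1, 0.8, -5.5]
tool_pos: [0.6052, 0.1375, 0.0135]
contact_force: [-1.6, -0.2, -0.1]
```

```bash
(python3 -m pendant '[[0,0,0.02,0,0,0],[0,0,0,0,0,0],[0,0,0,0,0,0]]';python3 -m pendant '[[0,0,0,0,0,0],[0,0,0,0,0,0],[0,0,0,0,0,0]]' 0.6;python3 -m pendant '[[0,0,0,0,0,0],[0,0,0,0,0,0],[0,0,0,0,0,0]]'; python3 -m pendant '[[0,0,-0.6,0,0,0],[0,0,-0.8,0,0,0],[0,0,-0.8,0,0,0],[0,0,-0.8,0,0,0],[0,0,-0.8,0,0,0]]'; python3 -m pendant '[[0,0,-0.8,0,0,0],[0,0,0,0,0,0],[0,0,0,0,0,0]]' 1 )|grep -E 'tool_pos|contact|opening'
python3 - <<'E'
from h import *
go(.4012,-.3,.13,0)
p,d,c,T=grab('wrist');P=cloud(d,c,T);m=(np.hypot(P[...,0]-.604,P[...,1]-.1375)<.05)&(P[...,2]>.03)&(P[...,2]<.05)
cn=np.vstack(cv2.findContours(m.astype(np.uint8),0,2)[0])
print(m.sum(),np.median(P[m],0),cv2.minAreaRect(plane(c,T,cn[:,0],.038)[:,:2].astype(np.float32)))
E
```

```text
tool_pos: [0.6052, 0.1375, 0.0135]
contact_force: [-4.1, -0.1, 6.0]
opening: 0.587
tool_pos: [0.6058, 0.1374, 0.0128]
contact_force: [0.2, 0.2, -0.4]
opening: 0.786
tool_pos: [0.6052, 0.1375, 0.0126]
contact_force: [-0.5, 0.5, -0.1]
opening: 0.802
tool_pos: [0.6052, 0.1373, 0.1097]
contact_force: [-0.2, -0.1, -0.3]
opening: 0.8
tool_pos: [0.606, 0.1375, 0.1294]
contact_force: [-0.6, 0.1, -1.2]
opening: 0.989
t 33.15 pos [0.606  0.1375 0.1294] yaw -26.96 tilt z [ 2.3e-03  8.0e-04 -1.0e+00] SHIFT [-19.313   0.636  -0.057] TURN [ 0.00026875  0.00025072 -0.14979477] F [-0.6  0.1 -1.2] op 0.989 ff 0.0
3807 [0.60467618 0.13695633 0.03742588] ((0.6046690344810486, 0.13636960089206696), (0.0528772696852684, 0.05201064050197601), 63.0604248046875)
```

The die body is seated, with its top at 0.0374 and centred. Turn back and go for the base.

```bash
(python3 -m pendant '[[0,0,0,0,0,-0.0375],[0,0,0,0,0,-0.0375],[0,0,0,0,0,-0.0375],[0,0,0,0,0,-0.0375],[0,0,0,0,0,0]]';python3 -m pendant '[[-0.6,-0.3,0,0,0,0],[-0.88,-0.41,0,0,0,0],[-0.88,-0.41,0,0,0,0],[-0.88,-0.41,0,0,0,0],[-0.88,-0.41,0,0,0,0]]';python3 -m pendant '[[-0.88,-0.41,0,0,0,0],[-0.88,-0.41,0,0,0,0],[-0.88,-0.41,0,0,0,0],[-0.88,-0.41,0,0,0,0],[-0.88,-0.41,0,0,0,0]]';python3 -m pendant '[[-0.88,-0.41,0,0,0,0],[-0.88,-0.41,0,0,0,0],[-0.88,-0.41,0,0,0,0],[-0.88,-0.41,0,0,0,0],[-0.88,-0.41,0,0,0,0]]';python3 -m pendant '[[-0.88,-0.41,0,0,0,0],[-0.88,-0.41,0,0,0,0],[-0.6,-0.3,0,0,0,0],[0,0,0,0,0,0],[0,0,0,0,0,0]]')|grep tool_pos
python3 - <<'E'
from h import *
go(.4012,-.300,.05)
p,d,c,T=grab('wrist');P=cloud(d,c,T);cv2.imwrite('pics/base.png',p)
m=(P[...,2]>.015)&(P[...,2]<.03)&(np.hypot(P[...,0]-.4,P[...,1]+.3)<.06)
cn=np.vstack(cv2.findContours(m.astype(np.uint8),0,2)[0]);w=plane(c,T,cn[:,0],.024)[:,:2].astype(np.float32)
print(m.sum(),np.median(P[m],0),cv2.minAreaRect(w),cv2.minEnclosingCircle(w))
E
```

```text
tool_pos: [0.6043, 0.1374, 0.1266]
tool_pos: [0.5555, 0.0337, 0.1269]
tool_pos: [0.5044, -0.0764, 0.127]
tool_pos: [0.4533, -0.1864, 0.127]
tool_pos: [0.4257, -0.2449, 0.1272]
t 35.28 pos [ 0.4257 -0.2449  0.1272] yaw -0.23 tilt z [-1.8e-03  9.0e-04 -1.0e+00] SHIFT [-2.211 -0.965  3.087] TURN [ 1.19847323e-06 -2.29439465e-06 -1.28420349e-03] F [0.3 0.  0.5] op 1.005 ff 0.0
3735 [ 0.40154104 -0.29655166  0.02340481] ((0.4011083245277405, -0.29375794529914856), (0.05668814107775688, 0.06633364409208298), 89.85735321044922) ((0.40112635493278503, -0.2996983528137207), 0.0347336120903492)
```

```bash
(python3 -m pendant '[[-0.74,-0.32,0,0,0,0],[-0.74,-0.32,0,0,0,0],[-0.73,-0.32,0,0,0,0],[0,0,0.6,0,0,0],[0,0,0.8,0,0,0]]';python3 -m pendant '[[0,0,0.8,0,0,0],[0,0,0.8,0,0,0],[0,0,0,0,0,0],[0,0,0,0,0,0]]')|grep tool_pos
python3 - <<'E'
from h import *
go(.4012,-.300,.009)
p,d,c,T=grab('wrist');P=cloud(d,c,T)
m=(P[...,2]>.015)&(P[...,2]<.03)&(np.hypot(P[...,0]-.4,P[...,1]+.3)<.05)
cn=np.vstack(cv2.findContours(m.astype(np.uint8),0,2)[0]);w=plane(c,T,cn[:,0],.024)[:,:2].astype(np.float32)
print(m.sum(),cv2.minAreaRect(w),cv2.minEnclosingCircle(w))
E
```

```text
tool_pos: [0.4037, -0.3002, 0.0931]
tool_pos: [0.4026, -0.2981, 0.052]
t 36.08 pos [ 0.4026 -0.2981  0.052 ] yaw 0.1 tilt z [-0.0021  0.0028 -1.    ] SHIFT [-0.081 -0.053  1.718] TURN [-1.52803060e-06  1.12992408e-06  5.48992758e-04] F [ 0.6 -0.2  0.8] op 0.997 ff 0.0
8925 ((0.4008331000804901, -0.2996333837509155), (0.06643187254667282, 0.0651870146393776), 0.19587337970733643) ((0.40082848072052, -0.30107375979423523), 0.03431963920593262)
```

```bash
(python3 -m pendant '[[-0.08,-0.06,0.5,0,0,0],[0,0,0.5,0,0,0],[0,0,0.4,0,0,0],[0,0,0,0,0,0],[0,0,0,0,0,0]]')|grep -E 'tool_pos|contact'
python3 -c "
from h import *;go(.401,-.300,.009)"
```

```text
tool_pos: [0.4011, -0.3016, 0.018]
contact_force: [0.2, -0.4, -0.5]
t 36.55 pos [ 0.4011 -0.3016  0.018 ] yaw 0.05 tilt z [-4.e-04  4.e-04 -1.e+00] SHIFT [ 0.065 -0.006  0.359] TURN [-1.28777696e-07  1.21364623e-07  2.96868316e-04] F [ 0.2 -0.4 -0.5] op 0.999 ff 0.0
```

```bash
(python3 -m pendant '[[0.05,0,0.2,0,0,0],[0,0,0.14,0,0,0],[0,0,0,0,0,0],[0,0,0,0,0,0]]';python3 -m pendant '[[0,0,0,0,0,0],[0,0,0,0,0,0],[0,0,0,0,0,0],[0,0,0,0,0,0],[0,0,0,0,0,0]]' -1 35;python3 -m pendant '[[0,0,0,0,0,0],[0,0,0,0,0,0]]')|grep -v eef
python3 -c "
from h import *;go(.401,-.300,.1)"
```

```text
clock: 36.88
tool_pos: [0.4009, -0.3005, 0.0092]
contact_force: [0.2, -0.0, -0.1]
opening: 1.0
finger_force: 0.0
clock: 37.3
tool_pos: [0.4011, -0.3007, 0.0093]
contact_force: [1.1, -0.5, 0.9]
opening: 0.747
finger_force: 35.0
clock: 37.47
tool_pos: [0.4011, -0.3007, 0.0092]
contact_force: [2.1, 0.0, 1.4]
opening: 0.749
finger_force: 35.0
t 37.47 pos [ 0.4011 -0.3007  0.0092] yaw 0.04 tilt z [-1.e-04  0.e+00 -1.e+00] SHIFT [ 0.029 -0.005 -3.631] TURN [-5.39726963e-10  2.00882871e-08  2.20536714e-04] F [2.1 0.  1.4] op 0.749 ff 35.00032603740692
```

```bash
(python3 -m pendant '[[0,0,-0.3,0,0,0],[0,0,-0.6,0,0,0],[0,0,-0.8,0,0,0],[0,0,-0.8,0,0,0],[0,0,-0.6,0,0,0]]';python3 -m pendant '[[0.2,0.4,-0.3,0,0,0],[0.43,0.8,0,0,0,0],[0.43,0.8,0,0,0,0],[0.43,0.8,0,0,0,0],[0.43,0.8,0,0,0,0]]';python3 -m pendant '[[0.43,0.8,0,0,0,0],[0.43,0.8,0,0,0,0],[0.43,0.8,0,0,0,0],[0.43,0.8,0,0,0,0],[0.43,0.8,0,0,0,0]]';python3 -m pendant '[[0.3,0.6,0,0,0,0],[0,0,0,0,0,0],[0,0,0,0,0,0]]')|grep -E 'tool_pos|opening'
python3 -c "
from h import *;go(.6172,-.184,.05)
p,d,c,T=grab('wrist');cv2.imwrite('pics/d1.png',p);np.savez('pics/d1.npz',p=p,d=d,T=T)"
```

```text
tool_pos: [0.4003, -0.3001, 0.0877]
opening: 0.753
tool_pos: [0.4907, -0.2511, 0.0939]
opening: 0.747
tool_pos: [0.5903, -0.197, 0.0933]
opening: 0.75
tool_pos: [0.6053, -0.1893, 0.093]
opening: 0.752
t 38.97 pos [ 0.6053 -0.1893  0.093 ] yaw 0.18 tilt z [-0.003   0.0019 -1.    ] SHIFT [0.206 0.48  1.721] TURN [-1.90786428e-06  3.06197534e-06  1.01886601e-03] F [-1.3 -0.4 -5.7] op 0.752 ff 34.99848961830139
```

View pics/d1.png

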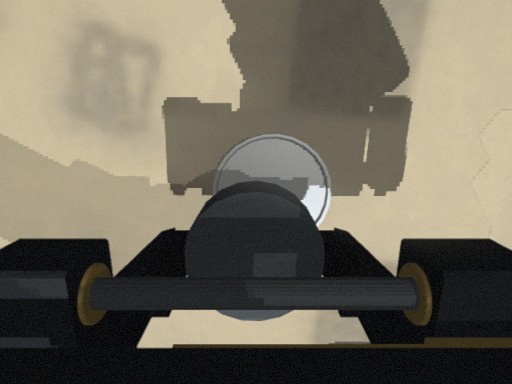

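The base is held level at (255,250). The dish rim shows left (214,188), right (330,188) and top (272,134).

```bash
python3 - <<'E'
from h import *
z=np.load('pics/d1.npz');c=optics.calibration('wrist');q=plane(c,z['T'],[(214,188),(330,188),(272,134)],.008);print(q.round(4),(q[0,0]+q[1,0])/2,q[2,1]-.047)
E
(python3 -m pendant '[[0.2,0.48,0.2,0,0,0],[0,0,0.6,0,0,0],[0,0,0.7,0,0,0],[0,0,0.2,0,0,0],[0,0,0,0,0,0]]';python3 -m pendant '[[0,0,0,0,0,0],[0,0,0,0,0,0]]')|grep tool_pos
python3 -c "
from h import *;go(.6172,-.184,.0122)"
```

```text
[[ 0.573  -0.1798  0.008 ]
 [ 0.6633 -0.1794  0.008 ]
 [ 0.6174 -0.1383  0.008 ]] 0.6181593359494465 -0.18532568268960903
tool_pos: [0.6149, -0.1864, 0.0499]
tool_pos: [0.6178, -0.1872, 0.0525]
t 39.6 pos [ 0.6178 -0.1872  0.0525] yaw -0.02 tilt z [ 3.e-04 -7.e-04 -1.e+00] SHIFT [ 0.128 -0.026  1.611] TURN [-7.45704685e-08  2.98864602e-08 -1.13689100e-04] F [ 0.9 -0.3 -5.5] op 0.747 ff 34.99855577945709
```

```bash
(python3 -m pendant '[[0.11,0,0.4,0,0,0],[0,0,0.5,0,0,0],[0,0,0.3,0,0,0],[0,0,0.1,0,0,0],[0,0,0,0,0,0]]';python3 -m pendant '[[0,0,0.06,0,0,0],[0,0,0.05,0,0,0],[0,0,0,0,0,0],[0,0,0,0,0,0]]')|grep -E 'tool_pos|contact'
```

```text
tool_pos: [0.6168, -0.183, 0.0175]
contact_force: [-0.9, -0.5, -5.5]
tool_pos: [0.618, -0.1835, 0.0166]
contact_force: [0.4, -0.0, -5.4]
```

```bash
(python3 -m pendant '[[0,0,0.06,0,0,0],[0,0,0.05,0,0,0],[0,0,0,0,0,0],[0,0,0,0,0,0]]';python3 -m pendant '[[0,0,0.04,0,0,0],[0,0,0,0,0,0],[0,0,0,0,0,0]]';python3 -m pendant '[[0,0,0.03,0,0,0],[0,0,0,0,0,0],[0,0,0,0,0,0]]')|grep -E 'tool_pos|contact'
```

```text
tool_pos: [0.6177, -0.1834, 0.0135]
contact_force: [-0.1, 0.6, -6.4]
tool_pos: [0.6177, -0.1834, 0.0125]
contact_force: [0.7, 0.1, -6.4]
tool_pos: [0.6179, -0.1835, 0.0123]
contact_force: [-2.3, 1.4, 0.1]
```

```bash
(python3 -m pendant '[[0,0,0.01,0,0,0],[0,0,0,0,0,0],[0,0,0,0,0,0]]' 0.9;python3 -m pendant '[[0,0,0,0,0,0],[0,0,0,0,0,0],[0,0,0,0,0,0],[0,0,0,0,0,0]]'; python3 -m pendant '[[0,0,-0.5,0,0,0],[0,0,-0.8,0,0,0],[0,0,-0.8,0,0,0],[0,0,-0.8,0,0,0],[0,0,-0.8,0,0,0]]'; python3 -m pendant '[[0,0,-0.8,0,0,0],[0,0,-0.8,0,0,0],[0,0,0,0,0,0],[0,0,0,0,0,0],[0,0,0,0,0,0]]' 1 )|grep -E 'tool_pos|contact|opening'
python3 - <<'E'
from h import *
p,d,c,T=grab('wrist');P=cloud(d,c,T);m=(np.hypot(P[...,0]-.618,P[...,1]+.1845)<.06)&(P[...,2]>.017)&(P[...,2]<.035)
cn=np.vstack(cv2.findContours(m.astype(np.uint8),0,2)[0])
print(m.sum(),np.median(P[m],0),cv2.minEnclosingCircle(plane(c,T,cn[:,0],.027)[:,:2].astype(np.float32)))
a=optics.snapshot('top')[0];b=optics.snapshot('side')[0]
cv2.imwrite('pics/f.png',np.hstack([cv2.resize(a,(400,300)),cv2.resize(b,(400,300))]))
E
```

```text
tool_pos: [0.6186, -0.1839, 0.012]
contact_force: [-0.3, -1.0, 0.6]
opening: 0.941
tool_pos: [0.6179, -0.1835, 0.0116]
contact_force: [0.3, 0.6, -0.0]
opening: 0.948
tool_pos: [0.6178, -0.1836, 0.1059]
contact_force: [-0.3, -0.6, -0.1]
opening: 0.947
tool_pos: [0.6175, -0.1831, 0.1438]
contact_force: [-1.2, 0.8, -0.7]
opening: 1.003
4373 [ 0.61733725 -0.18338804  0.02643782] ((0.6172112226486206, -0.18418873846530914), 0.0342223234474659)
```

View pics/f.png

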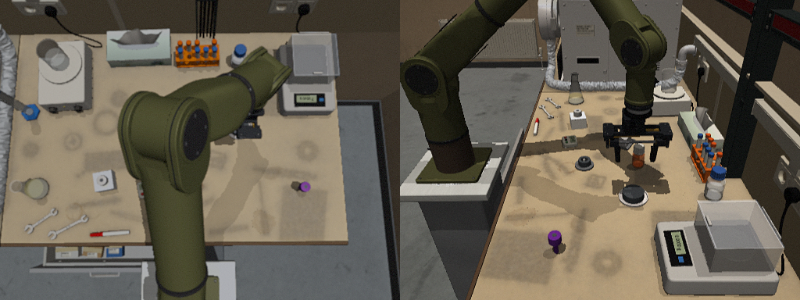

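The side view shows the base in the dish (633,194), the ring on the stand (584,162), the plunger in the block (578,118), and the bottle (638,155) and purple piece (555,238) untouched. All four parts measured as seated, so I'm handing in.

```bash
python3 -c "
from plant import r
print(r.finish_job())"
```

```text
the job is handed in; nothing more can be done
None
```

The die is apart and handed in: plunger, ring, die body and base each measured seated in their own place after release, and the bottle, timer and purple look-alike were left alone (no verdict was returned on hand-in).

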